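# Shut the enclosure's cover and lock it with the quarter-turn fastener

## Robot

A 6-joint arm with a two-finger parallel gripper is mounted at the origin on a cart in front of the work surface, level with it; the furniture and walls round the work are solid. World frame = base frame: x ahead of the robot, y to its left, z up, the work surface at z = 0. Lengths are in mm, angles in rad, forces in N, time in s.
With the tool pointing down it reaches from about 250 to 775 mm from the base axis. Payload 4 kg.
Tool frame: the origin (TCP) lies at the very end of the fingers, on their centre line; the grasp point (between the pads) lies 19 mm behind it; z points along the fingers, x is the direction in which the jaws open and shut, and the axes are right-handed (so a half turn about z gives the same grasp; the last joint's range is limited). The gripper opens to 85 mm and grips with 20 to 120 N. Pads are 22 mm wide; open, the fingers measure 114 mm over their backs; the gripper's body (76 mm by 85 mm) begins 54 mm behind the grasp point. The pads swing forward as they close: fully open they stand 13 mm farther back than shut.
Start: joints at [0.997, 0.087, 1.371, -0, 1.684, -0.103], TCP at [249.492, 490.177, 209.741] pointing down, gripper open.
Joint ranges: [-3.1, 3.1], [-0.76, 2.03], [0.27, 2.55], [-1.08, 4.22], [0.17, 2.65], [-2.57, 2.57]. Speed limits (rad/s): [2.79, 2.79, 3.14, 3.14, 3.14, 3.14].

## Interface

Orientations are given as a unit quaternion [w, x, y, z].
In Python, from cell import readout, eyes, manip gives the robot as it stands.
- The arm moves only by the tool servo_tool, never from a script. Its argument "targets" is a list of rows, each an object with "delta_pos": the shift along the tool's x, y, z scaled (see below), a list of three; "rot": the turn, a rotation vector about the tool's x, y, z scaled (see below), a list of three; "grip": the finger opening in mm, from 0 to 85.4. A call has 1 to 8 rows; each row shifts and turns the commanded pose from where the row before left it, along the tool's axes as they then stand; what a row does not reach is not made up. The controller multiplies each number of a shift by 0.04 m and each number of a turn by pi rad. A row lasts 1/10 s, in which the tool goes at most 50 mm and 8.59 degrees, less where a joint would pass 70% of its speed; a pose out of reach is approached as far as the arm can. A call with a number of a shift or a turn outside -1 to 1 is refused whole. A call with a gripper value outside its range is refused whole. The fingers move at their own pace and stop on an object; "grip_force" is the grip in N (left out, the last holds). Time passes only in rows, so rows that do not move let the fingers close. It gives the time, the measured TCP pose, the force and the opening at its end, in the units of the state.
- readout.read_state(): the state, without advancing time (a new reading comes with each control period).
- eyes.capture(name): name is "side" or "top"; returns the picture (384x512x3 uint8, red, green, blue); there is no depth.
- eyes.get_calibration(name): a dict with "mtx" (3x3 intrinsics, pixels), "xyz" and "attitude" of the camera in the world. Camera axes: x right, y up, looking along -z (the intrinsics and any distortion apply to the point x, -y, -z); pixel columns grow to the right and rows downward; lengths in mm; the calibration is good to about 2 mm. A picture is of the moment at which its call begins. get_calibration takes no time and is no camera call.
- manip.finish_job(): hands the job in, once; it reports no verdict.
The state is a dict: "t": time; "qpos": joint angles; "dq": joint speeds; "tau": joint torques, N m; "tool_pos": TCP position; "eef_rot": TCP orientation; "ft_force": force on the tool from outside, world axes, zero at the start; "moment": the same for the moment, N m; "width": opening from 0.0 (shut) to 1.0 (fully open).
Only numpy, scipy, OpenCV 4.12 (cv2) and the standard library are available. Lean on these libraries where they do the work, as an engineer would, in place of code of your own. Each camera call takes 0.05 s, during which the arm holds its last target.

## Task

Push the half-open cover of the small grey enclosure fully shut with a fingertip, then set a fingertip in the slot of the round cam fastener and turn it a quarter turn clockwise, all the way to its stop, so that the cover is locked. Only push: do not grip or lift anything, do not swing the cover farther open, and leave the wooden burnishing stick, the blue jar and the porcelain lid where they are.

Things in the scene. Friction and masses are not known exactly. Their poses are not given: they have to be found in the camera images.
- box: Low grey metal enclosure fixed to the wooden board, 180 mm (x) by 190 mm (y), 77 mm high with its cover shut; yaw varies. Origin: centre of its underside. Its own x axis points from its front edge (nearest the robot) to the hinge at its far edge, z up.
- cover (a joint): Cover angle, rad: 0 = fully shut, grows as its front edge rises (starts 0.22 to 0.40). A plate 180 x 190 mm, 22 mm thick, hinged along the far upper edge of the enclosure: axis along the box's y, 90 mm in +x of and 55 mm above the box's origin. The stiff hinge keeps it where it is left; pushing its front down takes about 3 N. Its front corners are the broadest free places.
- cover_front (a point): Middle of the front edge of the cover, on its top face (77 mm above the board when the cover is shut). Axes as the box's, tilted with the cover.
- cam (a joint): Turn of the fastener, rad: 0 = released (slot parallel to the hinge), 1.571 = locked, at its stop (slot pointing from front edge to hinge). Grows clockwise seen from above; starts 0 to 0.3; stays where it is left (friction 0.08 N m). Its tongue swings under a lip inside the front wall and holds the cover; if turned while the cover is open, the cover cannot shut until it is turned back.
- slot (a point): Centre of the fastener's top face, flush with the cover's, mid-width, 60 mm from its front edge. A steel disc 89 mm across, one straight slot across its whole diameter, 36 mm wide, 15 mm deep. Shut fingers fit in either half and push its side wall round in an arc about the centre; narrower than the slot, they must go farther round than it. Site y lies along the slot, z up; it turns with the disc.
- burnisher: Bystander: loose turned wooden burnishing stick, 157 mm long and 17 mm thick, lying on the board to the left. Origin: centre of its underside.
- jar: Bystander: small blue jar with a white cap, 45 mm across and 70 mm high, upright. Origin: centre of its underside.
- lid: Bystander: flat white porcelain lid, 108 mm across and 11 mm high. Origin: centre of its underside.

How it is judged:
By the outcome, as a careful person would: the job done as asked, in the order asked, and still so for the second after the job is handed in, with the robot touching nothing.
It also fails if it takes over 45 s, if anything falls off the work surface, if the arm or the gripper's body presses on something with over 40 N, if the wrist force passes 120 N, or if a joint passes its speed limit or range.

## Working session

There is one attempt and no reset: what is moved stays moved. The work goes in short steps, Python scripts to look and compute and a tool call to move; the robot and the scene stay as the last step left them, time stands still between calls to the robot, and variables do not carry over. Pictures are saved under pics/ and viewed, and the job is handed in when it is done.

Besides the shell and the picture viewer there is one more tool, called after "Emit:" in YAML: its name, and indented under it one key for each argument. servo_tool: Moves the arm, as the interface text tells. Its arguments: {"type":"object","properties":{"targets":{"type":"array"},"grip_force":{"type":"number"}},"required":["targets"]}

```bash
mkdir -p pics; ls; python3 - <<'E'
from cell import readout, eyes
import cv2
print(readout.read_state())
for n in ("side","top"):
    im=eyes.capture(n); cv2.imwrite(f"pics/{n}0.png",im[:,:,::-1]); print(n,eyes.get_calibration(n))
E
```

```text
pics
{'t': 0.0, 'qpos': array([ 9.96900352e-01,  8.79737325e-02,  1.37225502e+00,  1.78148897e-05,
        1.68355823e+00, -1.03079034e-01]), 'dq': array([-0.00050044, -0.00020542,  0.00028897,  0.00056086,  0.00047309,
       -0.00188685]), 'tau': array([ 9.85001752e-04, -3.51867342e+01, -3.13271856e+01, -2.86885506e-05,
        1.08352906e-02, -2.04708493e-05]), 'tool_pos': array([249.18824684, 489.71923816, 208.52852205]), 'eef_rot': array([ 4.66190350e-04,  8.52528877e-01,  5.22678974e-01, -9.93230826e-04]), 'ft_force': array([ 0.58066011, -0.46351591, -0.05303599]), 'moment': array([ 0.03000442, -0.01149371, -0.02263329]), 'width': 0.9996265605056758}
side {'mtx': array([[362.87569761,   0.        , 258.73231557],
       [  0.        , 362.87569761, 194.29455811],
       [  0.        ,   0.        ,   1.        ]]), 'xyz': array([519.17752257, 413.01942186, 789.63376182]), 'attitude': array([-0.11292292, -0.02462572,  0.27993228,  0.9530372 ])}
top {'mtx': array([[494.06945941,   0.        , 256.31361552],
       [  0.        , 494.06945941, 188.11825017],
       [  0.        ,   0.        ,   1.        ]]), 'xyz': array([ 350.47218183,  -24.58512885, 1238.6055069 ]), 'attitude': array([-0.69160898, -0.07762905,  0.07839225,  0.71379648])}
```

View pics/side0.png

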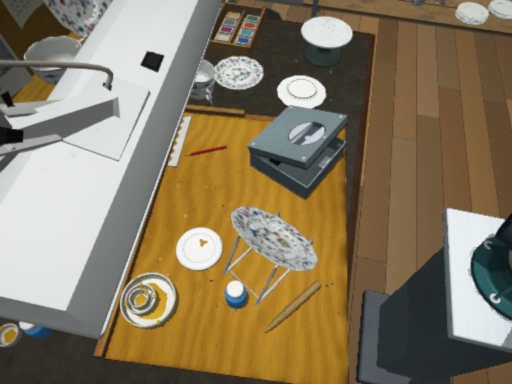

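View pics/top0.png

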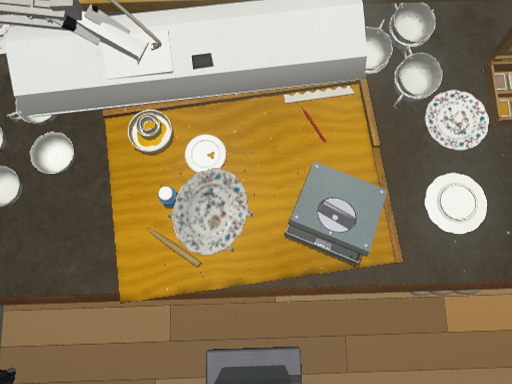

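```bash
cat > h.py <<'E'
import numpy as np, cv2
from scipy.spatial.transform import Rotation as R
from cell import readout, eyes
def cal(n):
    c=eyes.get_calibration(n); q=c['attitude']; return c['mtx'],c['xyz'],R.from_quat([q[1],q[2],q[3],q[0]]).as_matrix()
def proj(n,P):
    K,o,M=cal(n); p=(np.atleast_2d(P)-o)@M; p=p*[1,-1,-1]; p=p@K.T; return p[:,:2]/p[:,2:]
def ray(n,uv):
    K,o,M=cal(n); d=np.linalg.inv(K)@np.r_[uv,1.]; return o,M@(d*[1,-1,-1])
def onz(n,uv,z):
    o,d=ray(n,uv); return o+d*(z-o[2])/d[2]
def tri(a,b):
    (o,d),(p,e)=ray('side',a),ray('top',b); d=d/np.linalg.norm(d);e=e/np.linalg.norm(e)
    s=np.linalg.lstsq(np.c_[d,-e],p-o,rcond=None)[0]; A=o+d*s[0];B=p+e*s[1]; return (A+B)/2,np.linalg.norm(A-B)
E
python3 - <<'E'
from h import *
np.set_printoptions(suppress=True,precision=1)
P=[[0,0,0],[249,490,209],[500,-100,0]]
for n in('side','top'): print(n,proj(n,P).tolist(), cal(n)[2][:,2])
for n,pts in {'side':[(205,248),(235,300),(293,306),(300,150)],'top':[(205,153),(167,200),(175,247),(337,213)]}.items():
    for p in pts: print(n,p,onz(n,p,0))
for n in('side','top'):
    im=eyes.capture(n)[:,:,::-1]; x=(240,90) if n=='side' else (270,150)
    c=im[x[1]:x[1]+130,x[0]:x[0]+130]; cv2.imwrite(f"pics/{n}1.png",cv2.resize(c,None,fx=4.5,fy=4.5,interpolation=2))
E
```

```text
side [[516.6899082328774, 278.9054137566904], [463.245553551073, 567.4868958960235], [306.6535650928873, 198.19969317657734]] [-0.1  0.5  0.8]
top [[251.666122136332, 456.285237678172], [-0.15695180133254136, 359.8997139809079], [285.62415470170464, 237.24621621052611]] [-0.2  0.   1. ]
side (205, 248) [710.9  94.3   0. ]
side (235, 300) [610.1 196.1   0. ]
side (293, 306) [484.8 179.3   0. ]
side (300, 150) [ 543.7 -253.7    0. ]
top (205, 153) [727.1 100.7   0. ]
top (167, 200) [605.  198.9   0. ]
top (175, 247) [484.3 177.8   0. ]
top (337, 213) [ 557.6 -233.1    0. ]
```

View pics/side1.png

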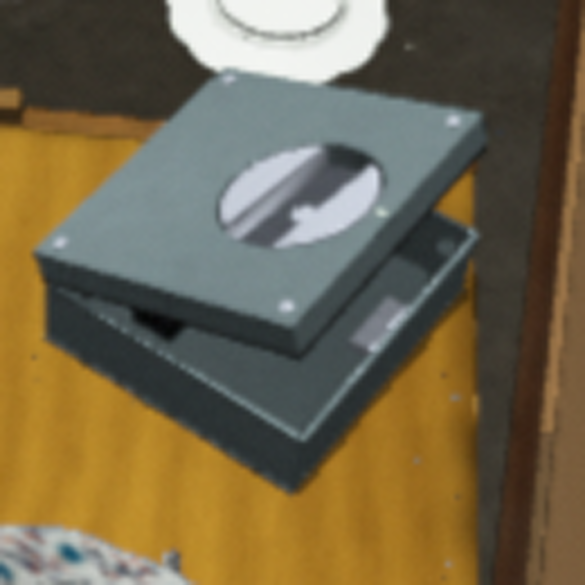

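View pics/top1.png

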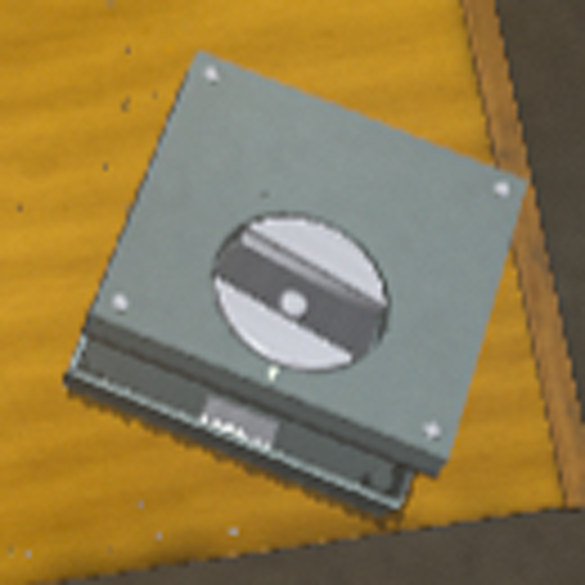

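```bash
python3 - <<'E'
from h import *
np.set_printoptions(suppress=True,precision=1)
S={'FL':(295,328),'FR':(486,118),'HL':(37,253),'HR':(224,70),'dot':(381,212),'ctr':(304,213),'sFL':(287,306),'sFR':(453,121),'sHL':(60,243),'sHR':(229,79)}
T={'FL':(90,318),'FR':(441,460),'HL':(200,52),'HR':(527,180),'dot':(272,374),'ctr':(293,303),'sFL':(119,302),'sFR':(432,430),'sHL':(211,74),'sHR':(502,188)}
P={}
for k in S:
    a=np.array(S[k])/4.5+[240,90]-.4; b=np.array(T[k])/4.5+[270,150]-.4
    P[k],g=tri(a,b); print(k,P[k],round(g,1))
# box rim corner (z=55): FL, FR ; rim
for k,s,t in(('boxFL',(303,435),(67,376)),('boxFR',(476,235),(402,510)) ):
    print(k,onz('side',np.array(s)/4.5+[240,90]-.4,55),onz('top',np.array(t)/4.5+[270,150]-.4,55))
for a,b in(('FL','FR'),('HL','HR'),('FL','HL'),('FR','HR'),('sFL','sFR'),('sFL','sHL')):
    d=P[b]-P[a]; print(a,b,np.linalg.norm(d),np.degrees(np.arctan2(d[1],d[0])))
# dish
print(tri((273,240),(210,211)),tri((232,212),(172,225)),tri((316,262),(245,235)))
print('jarcap',tri((235,287),(167,190)))
print('legs',onz('side',(262,302),0),onz('side',(226,272),0))
E
```

```text
FL [ 521.4 -102.2  140.1] 0.9
FR [ 444.  -270.8  141.6] 1.8
HL [ 674.6 -173.2   73.4] 1.6
HR [ 598.2 -344.6   72.7] 1.2
dot [ 490.2 -191.3  138.3] 0.2
ctr [ 530.4 -209.1  107.1] 0.5
sFL [ 528.5 -117.   138.1] 0.8
sFR [ 460.2 -268.9  136.7] 0.1
sHL [ 661.3 -177.7   80.1] 0.4
sHR [ 592.6 -328.6   81.3] 0.8
boxFL [506.2 -98.5  55. ] [503.3 -94.4  55. ]
boxFR [ 429.2 -264.3   55. ] [ 426.8 -267.8   55. ]
FL FR 185.5434151628329 -114.66304230706476
HL HR 187.65448656510614 -114.03458987293429
FL HL 181.53590037943806 -24.875499814288215
FR HR 184.24854829125124 -25.578569648845548
sFL sFR 166.52511175575054 -114.22632606971413
sFL sHL 157.0830097232227 -24.557792527799425
(array([555.4,  80.8,  93.9]), np.float64(1.3318766092779273)) (array([557.1, 142.3, 287.3]), np.float64(120.85099985055936)) (array([480.9,  19.9, -65.8]), np.float64(79.55165128588347))
jarcap (array([612.8, 187.8,  65.9]), np.float64(6.819882167629028))
legs [552.  186.6   0. ] [646.7 139.5   0. ]
```

Emit:
servo_tool:
  targets:
    - {"delta_pos": [0, 0, -0.7], "rot": [0, 0, 0], "grip": 0}
    - {"delta_pos": [0, 0, -1], "rot": [0, 0, 0], "grip": 0}
    - {"delta_pos": [0, 0, -0.8], "rot": [0, 0, 0], "grip": 0}
    - {"delta_pos": [-0.58, 0.65, 0], "rot": [0, 0, 0], "grip": 0}
    - {"delta_pos": [-0.58, 0.65, 0], "rot": [0, 0, 0], "grip": 0}
    - {"delta_pos": [-0.58, 0.65, 0], "rot": [0, 0, 0], "grip": 0}
    - {"delta_pos": [-0.58, 0.65, 0], "rot": [0, 0, 0], "grip": 0}
    - {"delta_pos": [-0.58, 0.65, 0], "rot": [0, 0, 0], "grip": 0}
  grip_force: 20

```text
t: 1.0
tool_pos: [312.9, 326.5, 309.5]
eef_rot: [0.0, 0.852, 0.523, -0.0]
ft_force: [0.5, 0.2, 0.5]
width: 0.003
```

```bash
cat >> h.py <<'E'
O=np.array([547.5,-218.4,0]); YAW=np.radians(-24.5)
def B(x,y,z): c,s=np.cos(YAW),np.sin(YAW); return O+[c*x-s*y,s*x+c*y,z]
def go(P,yaw=None):
    s=readout.read_state(); q=s['eef_rot']; M=R.from_quat([q[1],q[2],q[3],q[0]]).as_matrix()
    d=M.T@(np.array(P)-s['tool_pos'])/40
    a=np.degrees(np.arctan2(M[1,0],M[0,0]))
    print('t',round(s['t'],2),'tcp',s['tool_pos'].round(1),'yawx',a.round(2),'F',s['ft_force'].round(1),'mom',s['moment'].round(2),'w',round(s['width'],3),'tilt',M[2].round(3))
    print('delta units',d.round(3),'yaw turn units about z (cw+)',None if yaw is None else round((a-yaw)/180,4))
E
python3 -c "
from h import *
go([400,100,300]);print(B(-58,68,150));go(B(-58,68,150),65.5)"
```

```text
t 1.0 tcp [312.9 326.5 309.5] yawx 63.05 F [0.5 0.2 0.5] mom [-0.05 -0.06  0.04] w 0.003 tilt [-0.  0. -1.]
delta units [-4.06   4.507  0.24 ] yaw turn units about z (cw+) None
[ 522.92138679 -132.47042551  150.        ]
t 1.0 tcp [312.9 326.5 309.5] yawx 63.05 F [0.5 0.2 0.5] mom [-0.05 -0.06  0.04] w 0.003 tilt [-0.  0. -1.]
delta units [-7.848  9.88   3.99 ] yaw turn units about z (cw+) -0.0136
```

Emit:
servo_tool:
  targets:
    - {"delta_pos": [-0.62, 0.62, 0], "rot": [0, 0, 0], "grip": 0}
    - {"delta_pos": [-0.62, 0.62, 0], "rot": [0, 0, 0], "grip": 0}
    - {"delta_pos": [-0.62, 0.62, 0], "rot": [0, 0, 0], "grip": 0}
    - {"delta_pos": [-0.62, 0.62, 0], "rot": [0, 0, 0], "grip": 0}
    - {"delta_pos": [-0.62, 0.62, 0], "rot": [0, 0, 0], "grip": 0}
    - {"delta_pos": [-0.62, 0.62, 0], "rot": [0, 0, 0], "grip": 0}
    - {"delta_pos": [-0.62, 0.62, 0], "rot": [0, 0, -0.0136], "grip": 0}
    - {"delta_pos": [-0.62, 0.62, 0], "rot": [0, 0, 0], "grip": 0}

```text
t: 1.8
tool_pos: [401.0, 60.1, 309.7]
eef_rot: [0.0, 0.841, 0.541, 0.0]
ft_force: [0.3, -0.2, -0.4]
width: -0.0
```

```bash
python3 -c "
from h import *
go(B(-58,68,150),65.5)"
```

```text
t 1.8 tcp [401.   60.1 309.7] yawx 65.51 F [ 0.3 -0.2 -0.4] mom [ 0.04 -0.    0.05] w -0.0 tilt [ 0.  0. -1.]
delta units [-3.119  4.769  3.994] yaw turn units about z (cw+) 0.0001
```

Emit:
servo_tool:
  targets:
    - {"delta_pos": [-0.55, 0.75, 0], "rot": [0, 0, 0], "grip": 0}
    - {"delta_pos": [-0.55, 0.75, 0], "rot": [0, 0, 0], "grip": 0}
    - {"delta_pos": [-0.55, 0.75, 0.3], "rot": [0, 0, 0], "grip": 0}
    - {"delta_pos": [-0.5, 0.75, 0.6], "rot": [0, 0, 0], "grip": 0}
    - {"delta_pos": [-0.5, 0.75, 0.7], "rot": [0, 0, 0], "grip": 0}
    - {"delta_pos": [-0.4, 0.75, 0.8], "rot": [0, 0, 0], "grip": 0}
    - {"delta_pos": [0, 0.25, 0.8], "rot": [0, 0, 0], "grip": 0}
    - {"delta_pos": [0, 0, 0.4], "rot": [0, 0, 0], "grip": 0}

```text
t: 2.6
tool_pos: [522.2, -129.1, 161.0]
eef_rot: [-0.003, 0.842, 0.54, -0.002]
ft_force: [-0.3, 0.9, 0.2]
width: 0.0
```

```bash
python3 -c "
from h import *
go(B(-58,68,76),65.5)
for n,x in(('side',(200,60)),('top',(240,120))):
    im=eyes.capture(n)[:,:,::-1]; cv2.imwrite(f'pics/{n}2.png',cv2.resize(im[x[1]:x[1]+180,x[0]:x[0]+220],None,fx=3,fy=3))"
```

```text
t 2.6 tcp [ 522.2 -129.1  161. ] yawx 65.36 F [-0.3  0.9  0.2] mom [-0.03  0.04  0.03] w 0.0 tilt [-0.    -0.007 -1.   ]
delta units [-0.068  0.065  2.125] yaw turn units about z (cw+) -0.0008
```

View pics/side2.png

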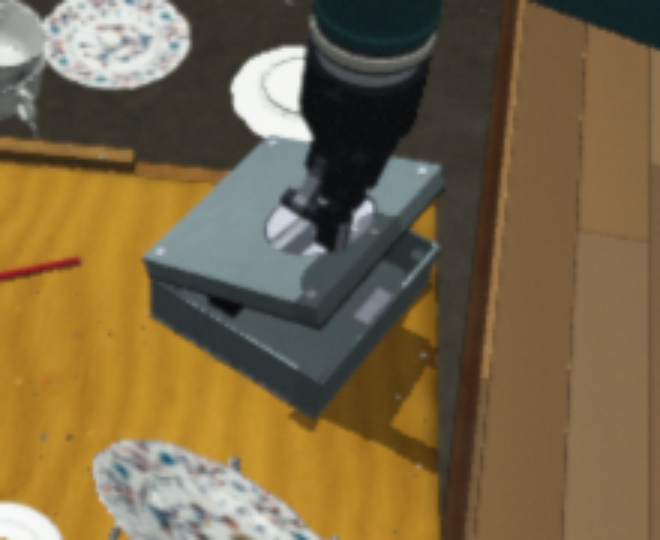

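View pics/top2.png

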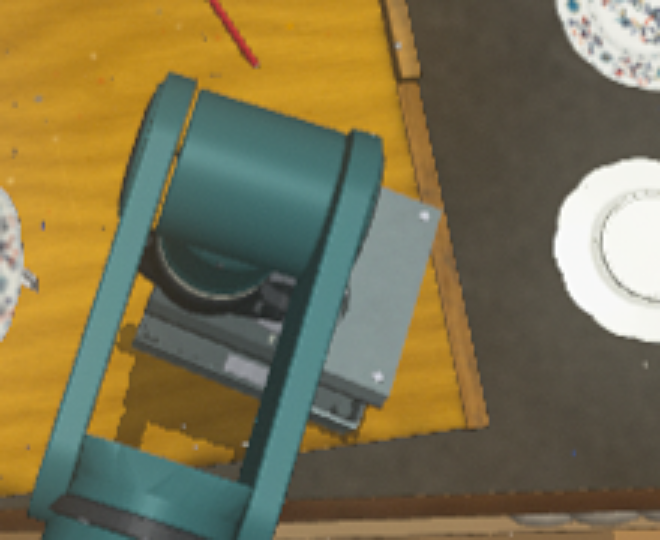

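Emit:
servo_tool:
  targets:
    - {"delta_pos": [0, 0, 0.3], "rot": [0, 0, 0], "grip": 0}
    - {"delta_pos": [0, 0, 0.3], "rot": [0, 0, 0], "grip": 0}
    - {"delta_pos": [0, 0, 0.2], "rot": [0, 0, 0], "grip": 0}
    - {"delta_pos": [0, 0, 0.2], "rot": [0, 0, 0], "grip": 0}
    - {"delta_pos": [0, 0, 0.2], "rot": [0, 0, 0], "grip": 0}

```text
t: 3.2
tool_pos: [523.3, -128.2, 117.5]
eef_rot: [0.0, 0.841, 0.541, 0.0]
ft_force: [0.0, 0.9, 3.3]
width: -0.001
```

```bash
python3 -c "
from h import *
go(B(-58,68,77),65.5)"
```

```text
t 3.2 tcp [ 523.3 -128.2  117.5] yawx 65.49 F [0.  0.9 3.3] mom [ 0.09  0.22 -0.07] w -0.001 tilt [ 0.     0.001 -1.   ]
delta units [-0.1    0.036  1.012] yaw turn units about z (cw+) -0.0001
```

Contact, about 3 N as expected. Continue to shut.

Emit:
servo_tool:
  targets:
    - {"delta_pos": [0, 0, 0.2], "rot": [0, 0, 0], "grip": 0}
    - {"delta_pos": [0, 0, 0.2], "rot": [0, 0, 0], "grip": 0}
    - {"delta_pos": [0, 0, 0.2], "rot": [0, 0, 0], "grip": 0}
    - {"delta_pos": [0, 0, 0.15], "rot": [0, 0, 0], "grip": 0}
    - {"delta_pos": [0, 0, 0.1], "rot": [0, 0, 0], "grip": 0}
    - {"delta_pos": [0, 0, 0.05], "rot": [0, 0, 0], "grip": 0}
    - {"delta_pos": [0, 0, 0], "rot": [0, 0, 0], "grip": 0}

```text
t: 3.9
tool_pos: [523.1, -128.3, 81.4]
eef_rot: [-0.0, 0.841, 0.541, -0.0]
ft_force: [-0.2, 0.6, -0.3]
width: -0.003
```

```bash
python3 -c "
from h import *
go(B(-58,68,77),65.5)"
```

```text
t 3.9 tcp [ 523.1 -128.3   81.4] yawx 65.47 F [-0.2  0.6 -0.3] mom [-0.01  0.02  0.01] w -0.003 tilt [ 0. -0. -1.]
delta units [-0.096  0.039  0.11 ] yaw turn units about z (cw+) -0.0002
```

Emit:
servo_tool:
  targets:
    - {"delta_pos": [0, 0, 0.06], "rot": [0, 0, 0], "grip": 0}
    - {"delta_pos": [0, 0, 0.05], "rot": [0, 0, 0], "grip": 0}
    - {"delta_pos": [0, 0, 0.03], "rot": [0, 0, 0], "grip": 0}
    - {"delta_pos": [0, 0, 0], "rot": [0, 0, 0], "grip": 0}

```text
t: 4.3
tool_pos: [523.1, -128.3, 75.9]
eef_rot: [-0.0, 0.841, 0.541, -0.0]
ft_force: [0.1, 0.2, -0.3]
width: 0.004
```

```bash
python3 -c "
from h import *
go(B(-58,68,77),65.5)
im=eyes.capture('side')[:,:,::-1]; cv2.imwrite('pics/side3.png',cv2.resize(im[60:240,200:420],None,fx=3,fy=3))"
```

```text
t 4.3 tcp [ 523.1 -128.3   75.9] yawx 65.47 F [ 0.1  0.2 -0.3] mom [ 0.02  0.01 -0.03] w 0.004 tilt [ 0. -0. -1.]
delta units [-0.096  0.038 -0.028] yaw turn units about z (cw+) -0.0002
```

View pics/side3.png

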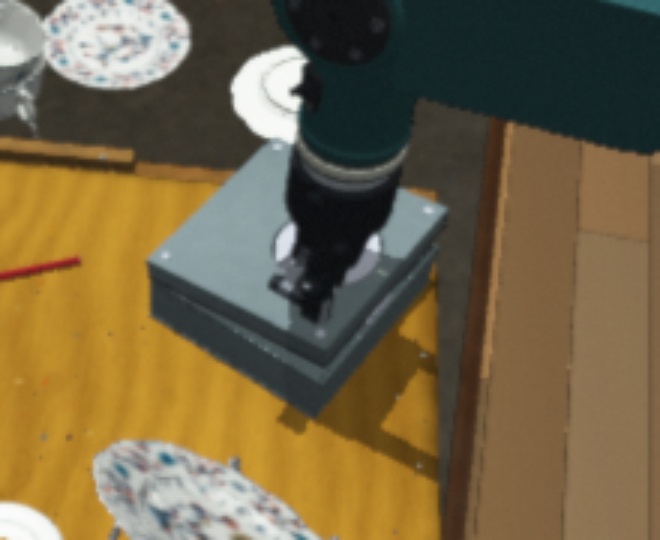

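Emit:
servo_tool:
  targets:
    - {"delta_pos": [0, 0, 0.05], "rot": [0, 0, 0], "grip": 0}
    - {"delta_pos": [0, 0, 0.05], "rot": [0, 0, 0], "grip": 0}
    - {"delta_pos": [0, 0, 0], "rot": [0, 0, 0], "grip": 0}

```text
t: 4.65
tool_pos: [523.0, -128.3, 71.7]
eef_rot: [-0.0, 0.841, 0.541, -0.0]
ft_force: [-0.2, -0.7, -0.4]
width: 0.001
```

```bash
python3 -c "
from h import *
go(B(-58,68,77),65.5)
im=eyes.capture('side')[:,:,::-1]; cv2.imwrite('pics/side4.png',cv2.resize(im[100:210,240:360],None,fx=5,fy=5,interpolation=2))"
```

```text
t 4.65 tcp [ 523.  -128.3   71.7] yawx 65.47 F [-0.2 -0.7 -0.4] mom [ 0.   -0.    0.03] w 0.001 tilt [-0.    -0.001 -1.   ]
delta units [-0.096  0.043 -0.133] yaw turn units about z (cw+) -0.0001
```

View pics/side4.png

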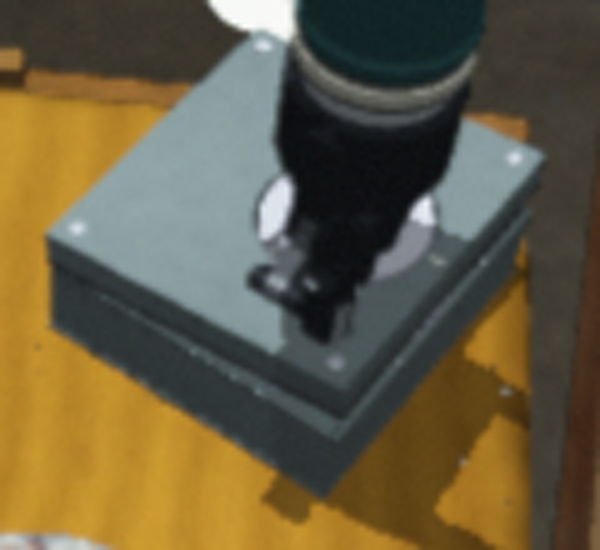

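```bash
python3 -c "
from h import *
p=readout.read_state()['tool_pos'];
for z in (0,10,19,30): 
  q=proj('side',p+[0,0,z])[0]; print(z,(q-[240,100])*5)
for P in (B(-90,95,55),B(-90,95,77),B(-90,95,0),B(90,95,77),B(-90,-95,77),B(-30,0,77)): print((proj('side',P)[0]-[240,100])*5)
"
```

```text
0 [314.75651875 356.45874365]
10 [317.20150987 344.27409991]
19 [319.44225062 333.10734043]
30 [322.23422725 319.1934901 ]
[335.76460031 438.220654  ]
[341.69030781 412.67586152]
[321.98161329 497.63694198]
[ 46.80993629 231.68017021]
[542.3837902 177.8688375]
[346.45963683 232.33019496]
```

```bash
python3 -c "
from h import *
print((proj('side',[522.2,-129.1,161])[0]-[200,60])*3,(proj('side',[522.2,-129.1,180])[0]-[200,60])*3)
print((proj('side',[523.1,-128.3,75.9])[0]-[200,60])*3)
print({k:v for k,v in readout.read_state().items() if k in('tau','qpos','moment')})
im=eyes.capture('top')[:,:,::-1]; cv2.imwrite('pics/top4.png',cv2.resize(im[150:280,270:400],None,fx=4.5,fy=4.5,interpolation=2))
im=cv2.imread('pics/side2.png'); cv2.imwrite('pics/side2z.png',cv2.resize(im[120:320,240:450],None,fx=2.8,fy=2.8))"
```

```text
[324.27141989 262.76119537] [327.65406457 246.01813396]
[309.36644459 330.90009402]
{'qpos': array([-3.45886499e-01,  1.30715630e-01,  1.60117541e+00,  1.79936846e-05,
        1.41010780e+00, -1.48858694e+00]), 'tau': array([ 1.27881169e-03, -3.51415122e+01, -2.94112569e+01,  7.86094170e-04,
       -3.74134761e-03, -1.01154072e-06]), 'moment': array([-0.03372275, -0.00673982,  0.07793794])}
```

View pics/top4.png

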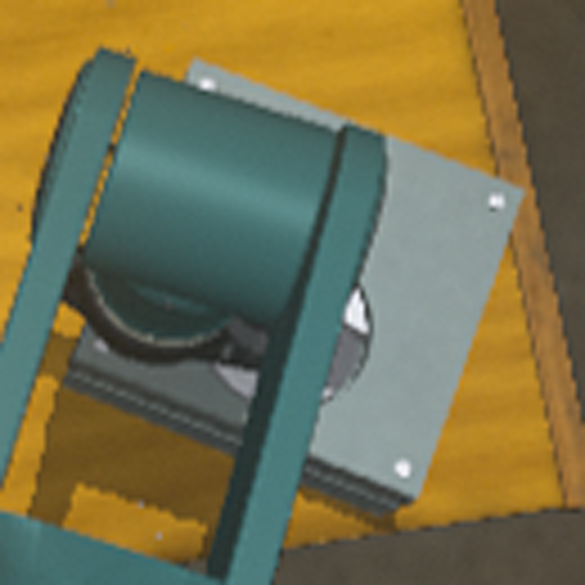

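View pics/side2z.png

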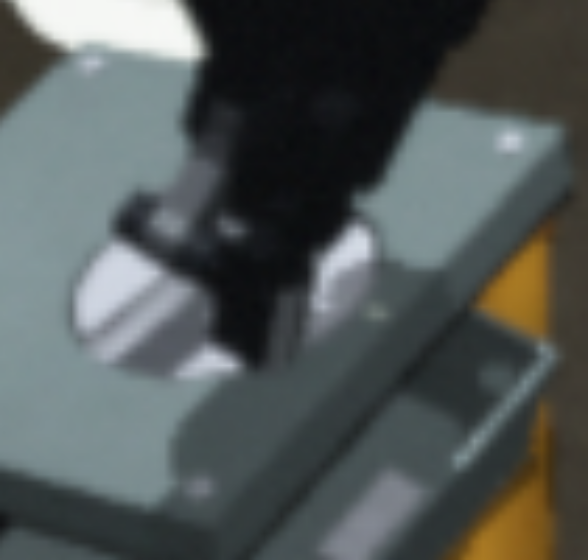

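```bash
python3 -c "
from h import *
a=lambda p:np.array(p)/5+[240,100]-.4
b=lambda p:np.array(p)/4.5+[270,150]-.4
for n,s,t in (('FR',(545,158),(413,498)),('sFR',(514,158),(402,468)),('sHR',(263,45),(496,201)),('HR',(260,32),(523,188))): print(n,tri(a(s),b(t)))
"
```

```text
FR (array([ 429.90233481, -265.65629114,   94.82096799]), np.float64(0.43084293973117943))
sFR (array([ 445.37830807, -261.1404751 ,   95.39526208]), np.float64(0.1414957748905926))
sHR (array([ 586.54428511, -325.19654378,   80.18297395]), np.float64(0.48817542967586947))
HR (array([ 592.40350997, -341.33376435,   74.5537251 ]), np.float64(3.3204407378413405))
```

Emit:
servo_tool:
  targets:
    - {"delta_pos": [0, 0, 0.08], "rot": [0, 0, 0], "grip": 0}
    - {"delta_pos": [0, 0, 0.08], "rot": [0, 0, 0], "grip": 0}

```text
t: 4.95
tool_pos: [523.2, -128.3, 65.6]
eef_rot: [0.0, 0.841, 0.541, 0.0]
ft_force: [-0.1, -0.4, 0.1]
width: 0.0
```

```bash
python3 -c "
from h import *
im=eyes.capture('side')[:,:,::-1]; cv2.imwrite('pics/side5.png',cv2.resize(im[100:210,240:360],None,fx=5,fy=5,interpolation=2))
print(readout.read_state()['ft_force'])"
```

```text
[ 0.16530982 -0.03741885 -0.28418621]
```

View pics/side5.png

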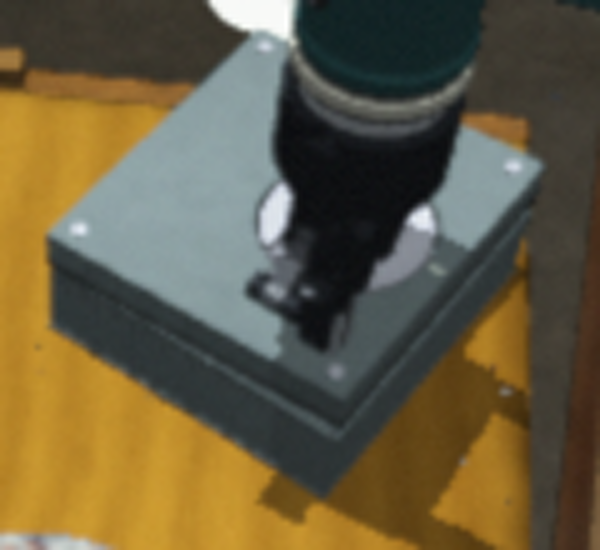

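Emit:
servo_tool:
  targets:
    - {"delta_pos": [0, 0, 0.08], "rot": [0, 0, 0], "grip": 0}
    - {"delta_pos": [0, 0, 0.06], "rot": [0, 0, 0], "grip": 0}

```text
t: 5.2
tool_pos: [523.1, -128.3, 59.7]
eef_rot: [-0.0, 0.841, 0.541, -0.0]
ft_force: [0.4, 0.5, 0.6]
width: 0.001
```

Emit:
servo_tool:
  targets:
    - {"delta_pos": [0, 0, 0.05], "rot": [0, 0, 0], "grip": 0}
    - {"delta_pos": [0, 0, 0], "rot": [0, 0, 0], "grip": 0}

```text
t: 5.4
tool_pos: [523.0, -128.2, 57.6]
eef_rot: [-0.0, 0.841, 0.541, -0.0]
ft_force: [-0.0, -0.3, -0.6]
width: -0.004
```

Emit:
servo_tool:
  targets:
    - {"delta_pos": [0, 0, 0.04], "rot": [0, 0, 0], "grip": 0}
    - {"delta_pos": [0, 0, 0], "rot": [0, 0, 0], "grip": 0}

```text
t: 5.6
tool_pos: [523.2, -128.3, 56.4]
eef_rot: [-0.0, 0.841, 0.541, 0.0]
ft_force: [0.1, -0.1, 0.5]
width: 0.004
```

Emit:
servo_tool:
  targets:
    - {"delta_pos": [0, 0, 0.04], "rot": [0, 0, 0], "grip": 0}
    - {"delta_pos": [0, 0, 0], "rot": [0, 0, 0], "grip": 0}

```text
t: 5.8
tool_pos: [523.4, -128.4, 55.5]
eef_rot: [0.0, 0.841, 0.541, 0.0]
ft_force: [-0.8, -0.2, 1.9]
width: 0.003
```

```bash
python3 -c "
from h import *
im=eyes.capture('side')[:,:,::-1]; cv2.imwrite('pics/side6.png',cv2.resize(im[100:210,240:360],None,fx=5,fy=5,interpolation=2))
s=readout.read_state();print(s['ft_force'],s['tau'],s['tool_pos'])"
```

```text
[-0.90373478  0.83331395  3.49308961] [-3.77835729e-02 -3.39138436e+01 -2.81406122e+01  4.93584390e-03
 -2.57815132e-01 -1.36379472e-04] [ 523.45896916 -128.44852002   55.45005189]
```

View pics/side6.png

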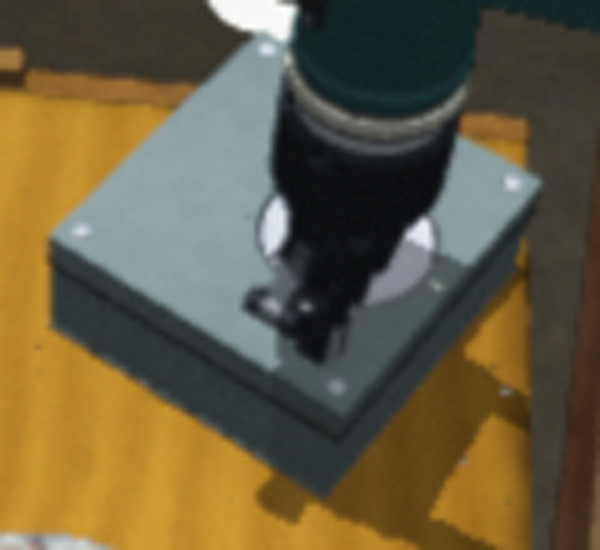

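Emit:
servo_tool:
  targets:
    - {"delta_pos": [0, 0, 0.05], "rot": [0, 0, 0], "grip": 0}
    - {"delta_pos": [0, 0, 0.05], "rot": [0, 0, 0], "grip": 0}
    - {"delta_pos": [0, 0, 0], "rot": [0, 0, 0], "grip": 0}

```text
t: 6.15
tool_pos: [523.6, -128.4, 55.3]
eef_rot: [0.001, 0.841, 0.541, 0.001]
ft_force: [-8.4, 2.7, 19.2]
width: -0.002
```

Emit:
servo_tool:
  targets:
    - {"delta_pos": [0, 0, -0.3], "rot": [0, 0, 0], "grip": 0}
    - {"delta_pos": [0, 0, -0.9], "rot": [0, 0, 0], "grip": 0}
    - {"delta_pos": [0, 0, -1], "rot": [0, 0, 0], "grip": 0}
    - {"delta_pos": [0.5, -0.8, -0.8], "rot": [0, 0, 0], "grip": 0}
    - {"delta_pos": [0.6, -0.9, -0.6], "rot": [0, 0, 0], "grip": 0}
    - {"delta_pos": [0.6, -0.9, -0.4], "rot": [0, 0, 0], "grip": 0}
    - {"delta_pos": [0.6, -0.9, 0], "rot": [0, 0, 0], "grip": 0}
    - {"delta_pos": [0.6, -0.8, 0], "rot": [0, 0, 0], "grip": 0}

```text
t: 6.95
tool_pos: [414.1, 49.8, 211.8]
eef_rot: [0.001, 0.841, 0.541, 0.001]
ft_force: [0.0, 0.3, -0.8]
width: 0.001
```

```bash
python3 -c "
from h import *
go(B(-58,68,77),65.5)
for n in('side','top'):
    im=eyes.capture(n)[:,:,::-1]; cv2.imwrite(f'pics/{n}7full.png',im); x=(240,90) if n=='side' else (270,150)
    c=im[x[1]:x[1]+130,x[0]:x[0]+130]; cv2.imwrite(f'pics/{n}7.png',cv2.resize(c,None,fx=4.5,fy=4.5,interpolation=2))
"
```

```text
t 6.95 tcp [414.1  49.8 211.8] yawx 65.45 F [ 0.   0.3 -0.8] mom [ 0.04  0.01 -0.03] w 0.001 tilt [ 0.001  0.002 -1.   ]
delta units [-3.02   4.361  3.376] yaw turn units about z (cw+) -0.0003
```

View pics/side7.png

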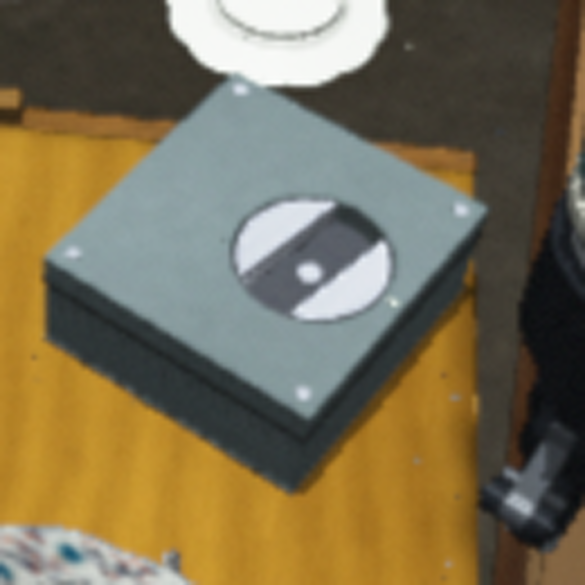

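View pics/top7.png

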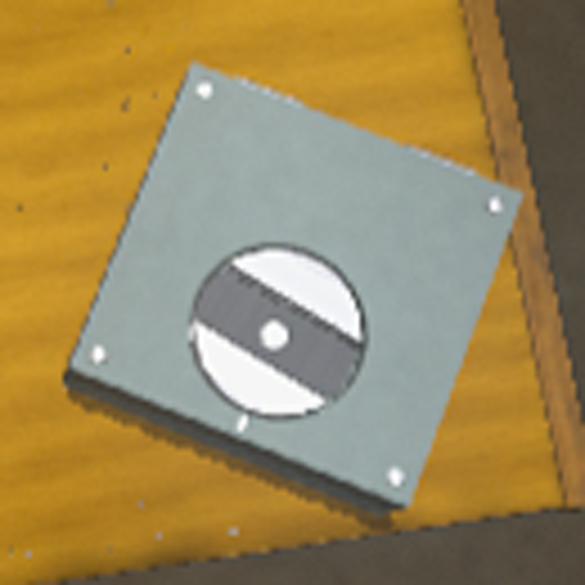

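View pics/side7full.png

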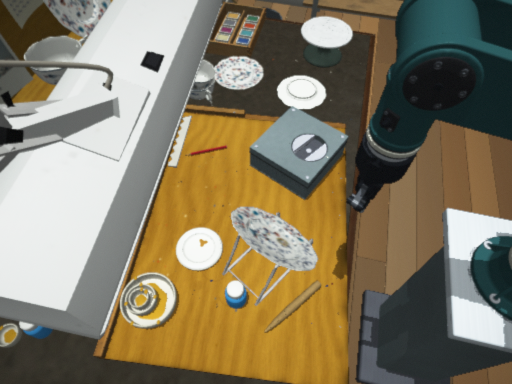

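```bash
python3 -c "
from h import *
np.set_printoptions(suppress=True,precision=2)
p=readout.read_state()['tool_pos']
for z in(0,10,20): print(z,proj('side',p+[0,0,z]),proj('top',p+[0,0,z]))
for n,x,ps in(('side',(240,90),dict(c=[313,260],dl=None,s1=[238,276],s1b=[337,203],s2=[292,317],s2b=[384,240],FL=[305,422],FR=[487,208],HL=[45,258],HR=[235,73])),('top',(270,150),dict(c=[279,331],s1=[233,266],s1b=[361,341],s2=[195,325],s2b=[324,402],FL=[68,372],FR=[408,503],HL=[194,64],HR=[521,189]))):
  Q={k:onz(n,np.array(v)/4.5+x-.4,77)[:2] for k,v in ps.items() if v}
  print(n,{k:v for k,v in Q.items()})
  f=lambda a,b:np.degrees(np.arctan2(*(Q[a]-Q[b])[::-1]))
  print('slot',f('s1','s1b'),f('s2','s2b'),'front',f('FL','FR'),'hinge',f('HL','HR'),'sides',f('HL','FL'),f('HR','FR'),'slotmid',(Q['s1']+Q['s1b']+Q['s2']+Q['s2b'])/4,'covermid',(Q['FL']+Q['FR']+Q['HL']+Q['HR'])/4)
print(B(-30,0,77))
im=cv2.imread('pics/side7full.png');cv2.imwrite('pics/side7g.png',cv2.resize(im[100:240,320:440],None,fx=4,fy=4,interpolation=2))
im=cv2.imread('pics/top7full.png');cv2.imwrite('pics/top7g.png',cv2.resize(im[150:384,120:330],None,fx=2.5,fy=2.5,interpolation=2))
"
```

```text
0 [[354.94 214.85]] [[219.4  269.15]]
10 [[356.27 212.13]] [[219.03 268.85]]
20 [[357.62 209.35]] [[218.65 268.56]]
side {'c': array([ 520.07, -202.88]), 's1': array([ 559.3 , -181.08]), 's1b': array([ 513.19, -248.79]), 's2': array([ 525.  , -159.59]), 's2b': array([ 482.85, -227.45]), 'FL': array([506.85, -91.67]), 'FR': array([ 427.79, -266.24]), 'HL': array([ 667.73, -167.51]), 'HR': array([ 590.05, -338.95])}
slot 55.74888297535432 58.149730790446206 front 65.63715620569582 hinge 65.62512471951693 sides -25.240810701005085 -24.1377697095823 slotmid [ 520.08 -204.23] covermid [ 548.1  -216.09]
top {'c': array([ 520.73, -205.74]), 's1': array([ 556.22, -183.61]), 's1b': array([ 514.06, -248.52]), 's2': array([ 525.31, -161.69]), 's2b': array([ 482.56, -226.84]), 'FL': array([502.55, -93.68]), 'FR': array([ 428.87, -266.68]), 'HL': array([ 667.77, -169.2 ]), 'HR': array([ 593.06, -339.88])}
slot 56.99004827797669 56.724960314478444 front 66.93036202306011 hinge 66.35939905639937 sides -24.564112518610884 -24.02754407626268 slotmid [ 519.54 -205.16] covermid [ 548.06 -217.36]
[ 520.2  -205.96   77.  ]
```

View pics/side7g.png

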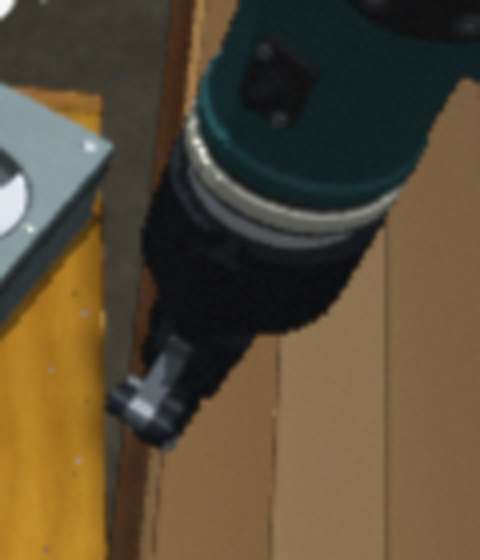

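View pics/top7g.png

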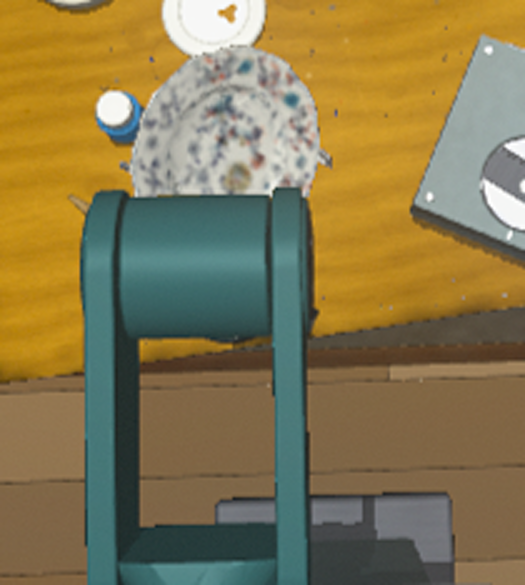

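```bash
cat >> h.py <<'E'
C=np.array([520.,-205.])
def pol(r,deg,z): a=np.radians(deg); return np.r_[C+r*np.array([np.cos(a),np.sin(a)]),z]
E
python3 -c "
from h import *
go(pol(25,57,110),57)"
```

```text
t 7.05 tcp [413.1  51.8 211.5] yawx 65.8 F [ 0.8 -0.3  0. ] mom [0.02 0.06 0.03] w -0.001 tilt [ 0.002  0.    -1.   ]
delta units [-4.148  5.165  2.529] yaw turn units about z (cw+) 0.0489
```

Emit:
servo_tool:
  targets:
    - {"delta_pos": [-0.52, 0.65, 0], "rot": [0, 0, 0], "grip": 0}
    - {"delta_pos": [-0.52, 0.65, 0], "rot": [0, 0, 0], "grip": 0}
    - {"delta_pos": [-0.52, 0.65, 0], "rot": [0, 0, 0], "grip": 0}
    - {"delta_pos": [-0.52, 0.65, 0.2], "rot": [0, 0, 0], "grip": 0}
    - {"delta_pos": [-0.52, 0.65, 0.4], "rot": [0, 0, 0], "grip": 0}
    - {"delta_pos": [-0.52, 0.65, 0.6], "rot": [0, 0, 0], "grip": 0}
    - {"delta_pos": [-0.52, 0.65, 0.6], "rot": [0, 0, 0], "grip": 0}
    - {"delta_pos": [-0.51, 0.61, 0.6], "rot": [0, 0, 0.045], "grip": 0}

```text
t: 7.85
tool_pos: [534.2, -190.5, 113.4]
eef_rot: [0.0, 0.878, 0.478, -0.0]
ft_force: [-0.0, -0.2, 0.3]
width: 0.002
```

Emit:
servo_tool:
  targets:
    - {"delta_pos": [0, 0, 0], "rot": [0, 0, 0.004], "grip": 0}
    - {"delta_pos": [0, 0, 0], "rot": [0, 0, 0], "grip": 0}

```text
t: 8.05
tool_pos: [533.1, -188.9, 113.3]
eef_rot: [-0.001, 0.88, 0.474, -0.001]
ft_force: [-0.3, 0.2, 0.4]
width: -0.003
```

```bash
python3 -c "
from h import *
go(pol(25,57,75),57)"
```

```text
t 8.05 tcp [ 533.1 -188.9  113.3] yawx 56.61 F [-0.3  0.2  0.4] mom [ 0.    0.   -0.04] w -0.003 tilt [-0.    -0.003 -1.   ]
delta units [ 0.109 -0.053  0.959] yaw turn units about z (cw+) -0.0022
```

Emit:
servo_tool:
  targets:
    - {"delta_pos": [0.1, -0.05, 0.3], "rot": [0, 0, 0], "grip": 0}
    - {"delta_pos": [0, 0, 0.35], "rot": [0, 0, 0], "grip": 0}
    - {"delta_pos": [0, 0, 0.3], "rot": [0, 0, 0], "grip": 0}
    - {"delta_pos": [0, 0, 0], "rot": [0, 0, 0], "grip": 0}

```text
t: 8.45
tool_pos: [532.5, -182.2, 74.2]
eef_rot: [-0.002, 0.88, 0.475, -0.001]
ft_force: [0.0, 1.2, -1.1]
width: -0.002
```

```bash
python3 -c "
from h import *
go(pol(25,57,75),57)
p=readout.read_state()['tool_pos']; f=lambda P:((proj('side',P)[0]-[270,100]+.4)*6).round()
print('tip',f(p+[0,0,21.5]),'slotpt',f(pol(25,57,77)),'c',f(pol(0,0,77)))
im=eyes.capture('side')[:,:,::-1]; cv2.imwrite('pics/side8.png',cv2.resize(im[100:190,270:370],None,fx=6,fy=6,interpolation=2))
im=eyes.capture('top')[:,:,::-1]; cv2.imwrite('pics/top8.png',cv2.resize(im[150:280,270:400],None,fx=4.5,fy=4.5,interpolation=2))"
```

```text
t 8.45 tcp [ 532.5 -182.2   74.2] yawx 56.73 F [ 0.   1.2 -1.1] mom [-0.03  0.02  0.05] w -0.002 tilt [-0.001 -0.005 -1.   ]
delta units [-0.023  0.049 -0.02 ] yaw turn units about z (cw+) -0.0015
tip [206. 289.] slotpt [199. 314.] c [238. 283.]
```

View pics/side8.png

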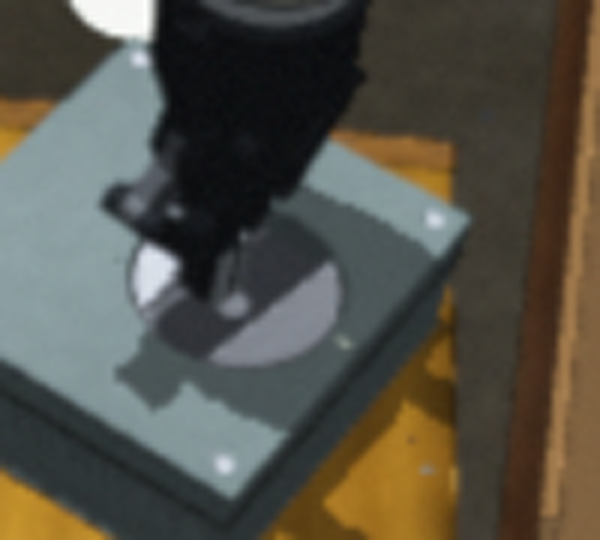

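View pics/top8.png

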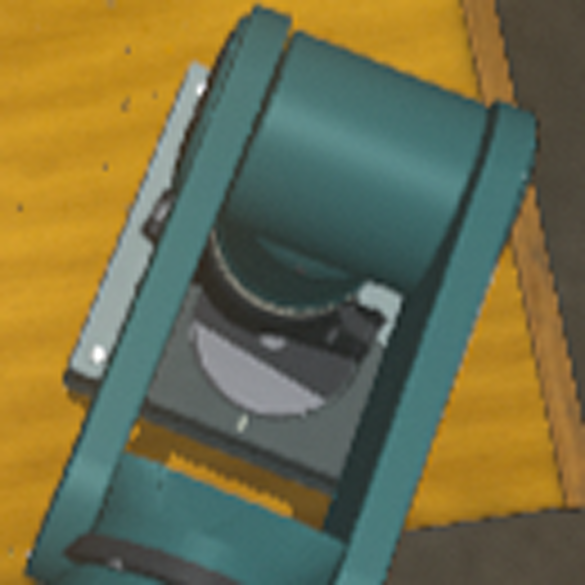

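```bash
python3 -c "
from h import *
p=readout.read_state()['tool_pos']; f=lambda P:((proj('side',P)[0]-[270,100]+.4)*6).round()
for z in (0,21,40,60,80,100,130,160): print(z,f(p+[0,0,z]))
M=np.array([[np.cos(a:=np.radians(56.7)),np.sin(a),0],[np.sin(a),-np.cos(a),0],[0,0,-1]]).T
for x in(-15,-7,0,7,15):
  print(x,[f(p+[0,0,21.5]+M@np.array([x,y,0.])) for y in(-11,0,11)])
im=cv2.imread('pics/side8.png')
cv2.imwrite('pics/side8b.png',np.clip(cv2.resize(im[80:330,80:330],None,fx=2.4,fy=2.4,interpolation=2).astype(float)*2.2,0,255))
"
```

```text
0 [197. 317.]
21 [203. 284.]
40 [209. 254.]
60 [215. 221.]
80 [222. 186.]
100 [228. 150.]
130 [239.  94.]
160 [250.  33.]
-15 [array([248., 280.]), array([228., 265.]), array([209., 250.])]
-7 [array([235., 290.]), array([215., 275.]), array([196., 260.])]
0 [array([223., 299.]), array([204., 283.]), array([184., 268.])]
7 [array([212., 308.]), array([192., 292.]), array([173., 277.])]
15 [array([198., 318.]), array([179., 303.]), array([159., 287.])][ WARN:0@1.058] global loadsave.cpp:1063 imwrite_ Unsupported depth image for selected encoder is fallbacked to CV_8U.
```

View pics/side8b.png

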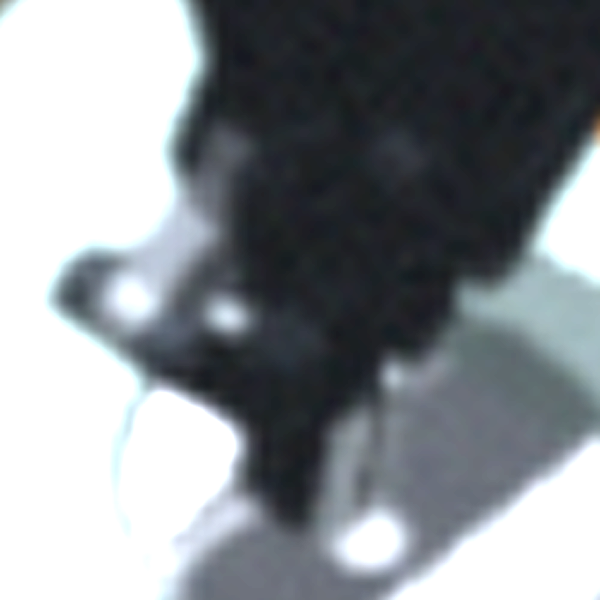

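Emit:
servo_tool:
  targets:
    - {"delta_pos": [0.02, 0.09, 0.1], "rot": [0, 0, 0], "grip": 0}
    - {"delta_pos": [0, 0, 0.2], "rot": [0, 0, 0], "grip": 0}
    - {"delta_pos": [0, 0, 0.15], "rot": [0, 0, 0], "grip": 0}
    - {"delta_pos": [0, 0, 0.1], "rot": [0, 0, 0], "grip": 0}
    - {"delta_pos": [0, 0, 0], "rot": [0, 0, 0], "grip": 0}

```text
t: 9.05
tool_pos: [537.0, -184.7, 53.7]
eef_rot: [-0.001, 0.88, 0.474, -0.001]
ft_force: [0.2, -0.1, -0.5]
width: 0.0
```

Emit:
servo_tool:
  targets:
    - {"delta_pos": [0, -0.03, 0.1], "rot": [0, 0, 0], "grip": 0}
    - {"delta_pos": [0, 0, 0.08], "rot": [0, 0, 0], "grip": 0}
    - {"delta_pos": [0, 0, 0], "rot": [0, 0, 0], "grip": 0}

```text
t: 9.35
tool_pos: [536.3, -184.1, 47.1]
eef_rot: [-0.0, 0.88, 0.474, -0.0]
ft_force: [-0.1, 0.0, -0.5]
width: 0.003
```

```bash
python3 -c "
from h import *
go(pol(25,57,46),57)
im=eyes.capture('side')[:,:,::-1]; cv2.imwrite('pics/side9.png',cv2.resize(im[100:190,270:370],None,fx=6,fy=6,interpolation=2))"
```

```text
t 9.35 tcp [ 536.3 -184.1   47.1] yawx 56.65 F [-0.1  0.  -0.5] mom [ 0.01 -0.01  0.01] w 0.003 tilt [-0.    -0.001 -1.   ]
delta units [-0.035 -0.058  0.029] yaw turn units about z (cw+) -0.0019
```

View pics/side9.png

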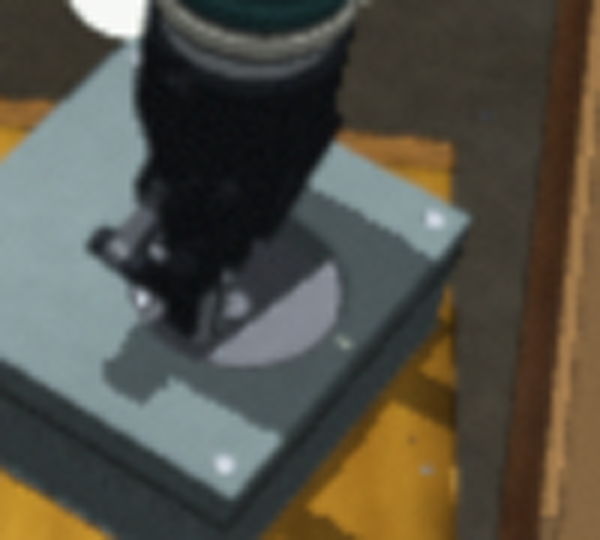

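Emit:
servo_tool:
  targets:
    - {"delta_pos": [0, 0, 0.07], "rot": [0, 0, 0], "grip": 0}
    - {"delta_pos": [-0.02, 0.05, 0], "rot": [0, 0, 0], "grip": 0}
    - {"delta_pos": [0, 0.05, 0], "rot": [0, 0, 0], "grip": 0}
    - {"delta_pos": [0, 0, 0], "rot": [0, 0, 0], "grip": 0}

```text
t: 9.8
tool_pos: [539.9, -187.5, 45.1]
eef_rot: [0.0, 0.88, 0.474, 0.0]
ft_force: [-0.3, -0.8, 0.8]
width: -0.002
```

```bash
python3 -c "
from h import *
go(pol(25,57,46),57)"
```

```text
t 9.8 tcp [ 539.9 -187.5   45.1] yawx 56.64 F [-0.3 -0.8  0.8] mom [-0.    0.02 -0.01] w -0.002 tilt [ 0.     0.001 -1.   ]
delta units [-0.015 -0.179 -0.024] yaw turn units about z (cw+) -0.002
```

Emit:
servo_tool:
  targets:
    - {"delta_pos": [-0.01, 0.06, 0], "rot": [0, 0, 0], "grip": 0}
    - {"delta_pos": [-0.027, 0.077, 0], "rot": [0, 0, 0.04], "grip": 0}
    - {"delta_pos": [-0.027, 0.077, 0], "rot": [0, 0, 0.04], "grip": 0}
    - {"delta_pos": [-0.027, 0.077, 0], "rot": [0, 0, 0.04], "grip": 0}
    - {"delta_pos": [0, 0, 0], "rot": [0, 0, 0], "grip": 0}

```text
t: 10.3
tool_pos: [545.7, -196.9, 44.7]
eef_rot: [-0.001, 0.954, 0.301, -0.001]
ft_force: [-2.3, 1.5, 1.1]
width: 0.005
```

```bash
python3 -c "
from h import *
go(pol(25,57,46),57)
p=readout.read_state()['tool_pos'][:2]-C; print(np.hypot(*p),np.degrees(np.arctan2(p[1],p[0])))
im=eyes.capture('side')[:,:,::-1]; cv2.imwrite('pics/side10.png',cv2.resize(im[100:190,270:370],None,fx=6,fy=6,interpolation=2))"
```

```text
t 10.3 tcp [ 545.7 -196.9   44.7] yawx 35.06 F [-2.3  1.5  1.1] mom [0.28 0.33 0.01] w 0.005 tilt [-0.001 -0.002 -1.   ]
delta units [-0.063 -0.438 -0.032] yaw turn units about z (cw+) -0.1219
26.983423210814912 17.429540667137918
```

View pics/side10.png

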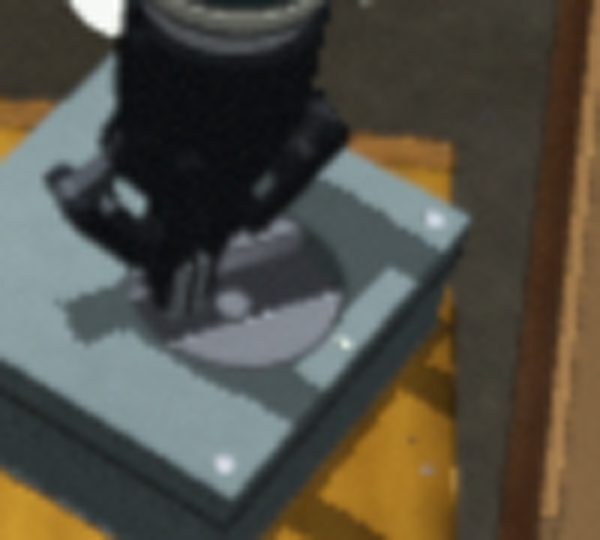

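Emit:
servo_tool:
  targets:
    - {"delta_pos": [-0.03, 0.077, 0], "rot": [0, 0, 0.04], "grip": 0}
    - {"delta_pos": [-0.03, 0.077, 0], "rot": [0, 0, 0.04], "grip": 0}
    - {"delta_pos": [-0.03, 0.077, 0], "rot": [0, 0, 0.04], "grip": 0}
    - {"delta_pos": [-0.03, 0.077, 0], "rot": [0, 0, 0.04], "grip": 0}
    - {"delta_pos": [-0.03, 0.077, 0], "rot": [0, 0, 0.04], "grip": 0}
    - {"delta_pos": [0, 0, 0], "rot": [0, 0, 0], "grip": 0}

```text
t: 10.95
tool_pos: [545.8, -212.8, 44.7]
eef_rot: [-0.001, 1.0, -0.007, -0.0]
ft_force: [-0.6, 2.9, 0.2]
width: 0.001
```

```bash
python3 -c "
from h import *
go(pol(25,57,46),-24.5)
p=readout.read_state()['tool_pos'][:2]-C; print(np.hypot(*p),np.degrees(np.arctan2(p[1],p[0])))
im=eyes.capture('side')[:,:,::-1]; cv2.imwrite('pics/side11.png',cv2.resize(im[100:190,270:370],None,fx=6,fy=6,interpolation=2))"
```

```text
t 10.95 tcp [ 545.8 -212.8   44.7] yawx -0.81 F [-0.6  2.9  0.2] mom [0.49 0.2  0.01] w 0.001 tilt [-0.001 -0.002 -1.   ]
delta units [-0.316 -0.715 -0.032] yaw turn units about z (cw+) 0.1316
27.000211034471207 -16.815189555059174
```

View pics/side11.png

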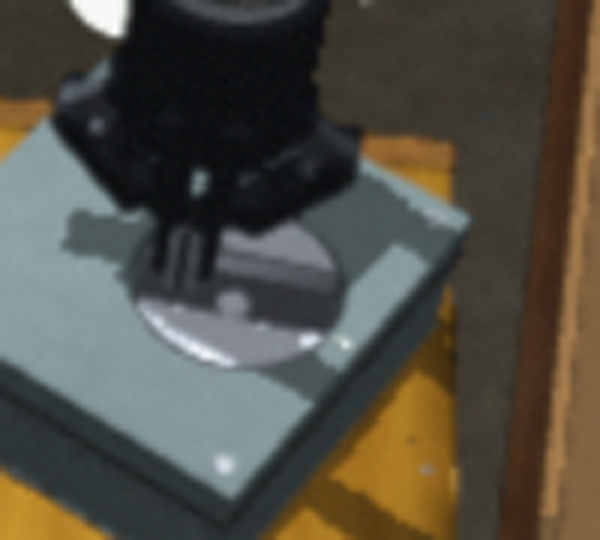

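Emit:
servo_tool:
  targets:
    - {"delta_pos": [-0.03, 0.077, 0], "rot": [0, 0, 0.04], "grip": 0}
    - {"delta_pos": [-0.03, 0.077, 0], "rot": [0, 0, 0.04], "grip": 0}
    - {"delta_pos": [-0.03, 0.077, 0], "rot": [0, 0, 0.04], "grip": 0}
    - {"delta_pos": [-0.007, 0.02, 0], "rot": [0, 0, 0.01], "grip": 0}
    - {"delta_pos": [0, 0, 0], "rot": [0, 0, 0], "grip": 0}

```text
t: 11.5
tool_pos: [541.0, -221.7, 44.7]
eef_rot: [-0.001, 0.978, -0.209, 0.0]
ft_force: [1.0, 4.6, -0.1]
width: 0.0
```

```bash
python3 -c "
from h import *
go(pol(25,57,46),-24.5)
p=readout.read_state()['tool_pos'][:2]-C; print(np.hypot(*p),np.degrees(np.arctan2(p[1],p[0])))"
```

```text
t 11.5 tcp [ 541.  -221.7   44.7] yawx -24.14 F [ 1.   4.6 -0.1] mom [ 0.75 -0.13 -0.06] w 0.0 tilt [-0.    -0.002 -1.   ]
delta units [-0.554 -0.783 -0.031] yaw turn units about z (cw+) 0.002
26.856388870173344 -38.42153703753496
```

Press on in small tangential steps until the stop shows in the force.

Emit:
servo_tool:
  targets:
    - {"delta_pos": [0, 0.04, 0], "rot": [0, 0, 0], "grip": 0}
    - {"delta_pos": [0, 0.03, 0], "rot": [0, 0, 0], "grip": 0}
    - {"delta_pos": [0, 0, 0], "rot": [0, 0, 0], "grip": 0}

```text
t: 11.8
tool_pos: [541.0, -221.7, 44.7]
eef_rot: [-0.003, 0.978, -0.209, 0.001]
ft_force: [3.0, 10.8, -1.4]
width: 0.002
```

Emit:
servo_tool:
  targets:
    - {"delta_pos": [0, 0.03, 0], "rot": [0, 0, 0], "grip": 0}
    - {"delta_pos": [0, 0.02, 0], "rot": [0, 0, 0], "grip": 0}
    - {"delta_pos": [0, 0, 0], "rot": [0, 0, 0], "grip": 0}

```text
t: 12.1
tool_pos: [540.9, -221.7, 44.7]
eef_rot: [-0.005, 0.978, -0.208, 0.001]
ft_force: [5.3, 13.8, 0.8]
width: 0.002
```

```bash
python3 -c "
from h import *
go(pol(25,57,46),-24.5)
im=eyes.capture('side')[:,:,::-1]; cv2.imwrite('pics/side12.png',cv2.resize(im[100:190,270:370],None,fx=6,fy=6,interpolation=2))"
```

```text
t 12.1 tcp [ 540.9 -221.7   44.7] yawx -24.06 F [ 5.3 13.8  0.8] mom [ 2.41 -0.84 -0.03] w 0.002 tilt [-0.   -0.01 -1.  ]
delta units [-0.551 -0.786 -0.023] yaw turn units about z (cw+) 0.0025
```

View pics/side12.png

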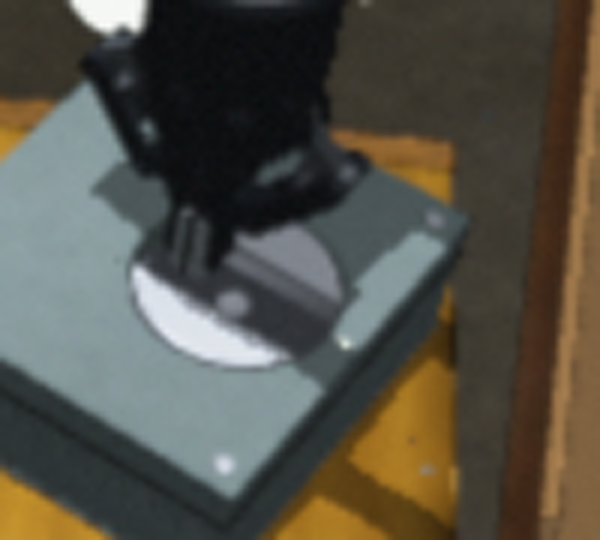

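Emit:
servo_tool:
  targets:
    - {"delta_pos": [0, -0.14, 0], "rot": [0, 0, 0], "grip": 0}
    - {"delta_pos": [0, -0.12, 0], "rot": [0, 0, 0], "grip": 0}
    - {"delta_pos": [0, 0, 0], "rot": [0, 0, 0], "grip": 0}

```text
t: 12.45
tool_pos: [543.4, -218.1, 45.3]
eef_rot: [0.001, 0.978, -0.21, 0.001]
ft_force: [-0.3, -0.1, -0.1]
width: 0.001
```

Emit:
servo_tool:
  targets:
    - {"delta_pos": [0, 0, -0.3], "rot": [0, 0, 0], "grip": 0}
    - {"delta_pos": [0, 0, -0.5], "rot": [0, 0, 0], "grip": 0}
    - {"delta_pos": [0, 0, -0.9], "rot": [0, 0, 0], "grip": 0}
    - {"delta_pos": [0, 0, -0.9], "rot": [0, 0, 0], "grip": 0}
    - {"delta_pos": [0, 0, -0.9], "rot": [0, 0, 0], "grip": 0}
    - {"delta_pos": [0, 0, -0.9], "rot": [0, 0, 0], "grip": 0}

```text
t: 13.05
tool_pos: [542.7, -218.5, 223.7]
eef_rot: [0.001, 0.977, -0.211, 0.001]
ft_force: [0.4, -0.3, -0.1]
width: -0.0
```

```bash
python3 -c "
from h import *
go([410,50,225])"
```

```text
t 13.05 tcp [ 542.7 -218.5  223.7] yawx -24.38 F [ 0.4 -0.3 -0.1] mom [-0.03 -0.05 -0.02] w -0.0 tilt [ 0.002  0.001 -1.   ]
delta units [-5.792 -4.746 -0.047] yaw turn units about z (cw+) None
```

Emit:
servo_tool:
  targets:
    - {"delta_pos": [-0.8, -0.6, -0.3], "rot": [0, 0, 0], "grip": 0}
    - {"delta_pos": [-0.8, -0.6, 0], "rot": [0, 0, 0], "grip": 0}
    - {"delta_pos": [-0.8, -0.6, 0], "rot": [0, 0, 0], "grip": 0}
    - {"delta_pos": [-0.8, -0.6, 0], "rot": [0, 0, 0], "grip": 0}
    - {"delta_pos": [-0.8, -0.6, 0], "rot": [0, 0, 0], "grip": 0}
    - {"delta_pos": [-0.8, -0.6, 0], "rot": [0, 0, 0], "grip": 0}
    - {"delta_pos": [-0.8, -0.6, 0], "rot": [0, 0, 0], "grip": 0}
    - {"delta_pos": [0, -0.4, 0], "rot": [0, 0, 0], "grip": 0}

```text
t: 13.85
tool_pos: [412.8, 44.0, 235.0]
eef_rot: [-0.0, 0.978, -0.21, 0.002]
ft_force: [0.8, -0.9, -0.5]
width: 0.003
```

```bash
python3 -c "
from h import *
go([410,50,225])
for n in('side','top'):
    im=eyes.capture(n)[:,:,::-1]; cv2.imwrite(f'pics/{n}13full.png',im); x=(240,90) if n=='side' else (270,150)
    c=im[x[1]:x[1]+130,x[0]:x[0]+130]; cv2.imwrite(f'pics/{n}13.png',cv2.resize(c,None,fx=4.5,fy=4.5,interpolation=2))
"
```

```text
t 13.85 tcp [412.8  44.  235. ] yawx -24.22 F [ 0.8 -0.9 -0.5] mom [-0.05 -0.03  0.01] w 0.003 tilt [ 0.003 -0.001 -1.   ]
delta units [-0.127 -0.108  0.25 ] yaw turn units about z (cw+) None
```

View pics/side13.png

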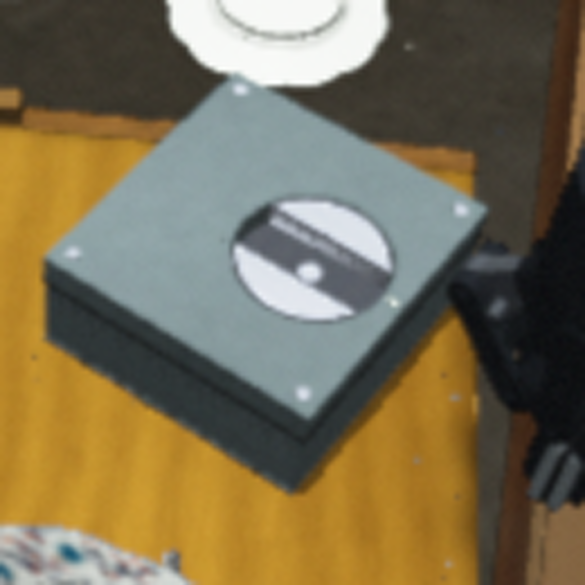

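View pics/top13.png

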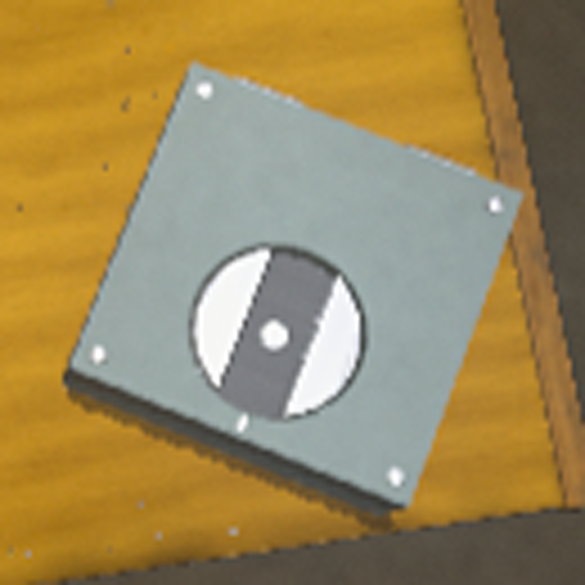

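View pics/side13full.png

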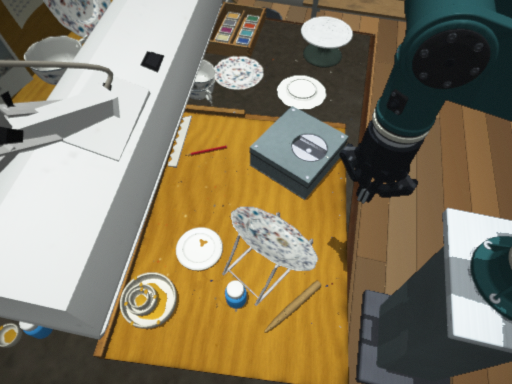

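```bash
python3 -c "
from h import *
for n,x,E in(('top',(270,150),[((270,249),(222,387)),((339,278),(286,415)),((194,64),(68,372)),((521,189),(408,503)),((205,91),(98,354)),((495,205),(396,476))]),('side',(240,90),[((244,241),(354,314)),((274,207),(392,276)),((72,253),(303,393)),((240,90),(461,210))])):
  for a,b in E:
    d=onz(n,np.array(a)/4.5+x-.4,77)-onz(n,np.array(b)/4.5+x-.4,77); print(n,np.degrees(np.arctan2(d[1],d[0])).round(1),np.hypot(*d[:2]).round(0))
a=cv2.imread('pics/side7full.png').astype(int);b=cv2.imread('pics/side13full.png').astype(int)
d=(abs(a-b).max(2)>25)[170:340,110:330]; print('changed px lid/jar/stick region',d.sum())
"
```

```text
top -22.3 79.0
top -24.6 79.0
top -24.6 182.0
top -24.0 180.0
top -24.6 155.0
top -24.2 155.0
side -28.5 78.0
side -25.3 81.0
side -24.4 157.0
side -24.3 156.0
changed px lid/jar/stick region 11
```

```bash
python3 -c "
from cell import manip,readout
print(readout.read_state()['t'],manip.finish_job())"
```

```text
the job is handed in; nothing more can be done
13.95 None
```

The cover is shut and the cam fastener is turned clockwise to its stop. I handed the job in at about 14 s; no verdict is reported.

**What I did:** I pushed the cover down at its front-left corner with the shut fingers. It met a firm stop at 19 N upward force. I then set the fingers in the left half of the slot and swept them clockwise in an arc. At the end the sideways force rose from about 5 N to 15 N with no further movement. I backed off the slot wall, lifted straight up and moved clear.

**Last checks:**
- **Cover:** it looks fully closed in both views. I checked its corners against the 77 mm shut height before turning the cam, and they looked the same afterwards.
- **Cam:** the clean slot edges read −22° to −25°, against −24.4° for the box's front-to-hinge direction. One shadowed edge in the side view disagreed at −28.5°. I rely on the force rise as the evidence that it reached its stop.
- **Bystanders:** the area with the stick, jar and lid was practically unchanged between pictures taken before and after the cam was turned. I did not compare it numerically over the cover push. The arm was touching nothing.

**One disagreement:** the fingertips were about 21 mm short of the reported TCP height. Both the pictures and the contact with the shut cover showed this. I set the depths from the contact instead of the reported height.

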